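Latch the drilling guard's gate open

TASK

Open the gate of the drilling-vice guard so that the vice can be loaded: lift the gravity latch bar out of its catch by its ball knob, swing the gate towards the robot without slamming it, and let the bar drop fully home in the catch of the hold-back post, so that the gate stays latched open. Then let go, and leave the loose things on the bench where they are.

Things in the scene. Friction and masses are not known exactly. Their poses are not given: they have to be found in the camera images.
- guard_frame: Fixed grey base plate 300 x 340 x 6 mm with hinge post, catch post and, behind the gate, a green drilling vice (75 mm high). Origin: on the gate's upright hinge axis at bench height; z up. The closed gate runs from the hinge along +y; it opens to the -x side, roughly towards the robot; the vice is on the +x side.
- catch (a point): Middle of the floor of the closed gate's catch, a U notch on a square post, 250 mm from the hinge axis along the frame's +y, 165 mm above the bench. The notch is open upward and along y: 22 mm wide inside across x, 30 mm long; an upright lip 24 mm high and 8 mm thick on the -x side, a back 72 mm high on the +x side. Axes as guard_frame.
- hinge_axis (a point): Point on the hinge axis, 165 mm up. Also 250 mm from this axis stands the fixed hold-back post, with a notch of the same size and height: lip on the side the opening gate comes from, back on the far side. Its gate angle is not reported: 1.15 to 1.50 rad, find it by touch or sight. With the bar over its lip the opening gate stops as the bar meets the back, 5 mm past mid notch; it can drop there.
- gate (a joint): Gate angle about the upright hinge axis, rad: 0 closed, growing as it opens (anticlockwise from above, frame +y towards -x); stops at 0 and 1.75. Steel frame with upright bars, free edge 205 mm from the axis, 14 mm thick, top 135 mm above the bench (the bar's clevis near the hinge: 187 mm), about 0.7 kg. Swings easily (about 1 N at the knob), stays where left.
- latch_bar (a joint): Tilt of the latch bar about its level pivot on the gate, rad: 0 level, as when lying on a notch floor; positive with the free end raised, stop at 0.25. With nothing under it, it sinks to a stop at -0.10; on top of a lip it reads about 0.11. It must read over 0.12 to pass a lip. Falls by its own weight.
- knob (a point): Centre of the black 30 mm ball knob on top of the latch bar, the handle to lift it (about 2 N) and swing the gate. 10 mm stem. Bar: steel, 12 mm thick, 20 high, 250 long, 0.3 kg, in the gate's plane above its top rail; pivot 30 mm from the hinge axis, 175 mm above the bench. Bar level: knob centre 130 mm from the pivot along the gate, 42 mm above it. Frame y: along the bar to its free end.
- bar_end (a point): Centre of the free end of the latch bar, 235 mm from its pivot (265 mm from the hinge axis). Frame turns with the bar: y along the bar towards its free end.
- oil_can: Bystander: blue can, 60 mm diameter, 130 mm high, standing loose. Origin at the centre of its underside.
- offcut: Bystander: loose wooden offcut 110 x 50 x 35 mm. Origin at the centre of its underside.
- spanner: Bystander: loose steel spanner lying on the bench. Origin at the centre of its underside.

How it is judged:
By the outcome, as a careful person would: the job done as asked, in the order asked, and still so for the second after the job is handed in, with the robot touching nothing.
It also fails if it takes over 45 s, if anything falls off the work surface, if the arm or the gripper's body presses on something with over 40 N, if the wrist force passes 120 N, or if a joint passes its speed limit or range.

ROBOT

A 6-joint arm with a two-finger parallel gripper is mounted at the origin on the work surface. World frame = base frame: x ahead of the robot, y to its left, z up, the work surface at z = 0. Lengths are in mm, angles in rad, forces in N, time in s.
With the tool pointing down it reaches from about 400 to 925 mm from the base axis. Payload 12.5 kg.
Tool frame: the origin (TCP) lies where the fingers leave the gripper's body, on its centre line; the fingertips stand 78 mm ahead of it and the grasp point (between the pads) lies 59 mm ahead of it; z points along the fingers, y is the direction in which the jaws open and shut (so a half turn about z gives the same grasp; the last joint's range is limited). The gripper opens to 95 mm and grips with 3 to 60 N. Pads are 20 mm wide; open, the fingers measure 119 mm over their backs; the gripper's body (75 mm by 180 mm) begins 59 mm behind the grasp point.
Start: joints at [1.103, 0.491, 1.559, -0, 1.092, -0.106], TCP at [221.205, 584.556, 292.261] pointing down, gripper open.
Joint ranges: [-3.1, 3.1], [-0.84, 2.19], [0.05, 2.79], [-1.13, 4.28], [0.06, 2.93], [-2.69, 2.69]. Speed limits (rad/s): [2.22, 2.22, 2.79, 3.14, 3.14, 3.14].

INTERFACE

Orientations are given as [roll, pitch, yaw] about the fixed x, y, z axes, in that order (R = Rz(yaw) Ry(pitch) Rx(roll)).
In Python, from cell import env, viewer, ticket, search_frame gives the robot as it stands.
- The arm moves only by the shell command python3 -m inch 'ROWS'. ROWS is a JSON object of lists of equal length, an entry for each row: "hand": the opening, from 0 (shut) to 1 (fully open); "delta_pos": the shift along the tool's x, y, z in cm, a list of three; "turn": the turn about the tool's z in rad. A call has 1 to 20 rows; each row shifts and turns the commanded pose from where the row before left it, along the tool's axes as they then stand; what a row does not reach is not made up. A row lasts 1/10 s, in which the tool goes at most 50 mm and 8.59 degrees, less where a joint would pass 70% of its speed; a pose out of reach is approached as far as the arm can. A call is refused whole if a number of a shift passes 5 or a number of a turn 0.15, either way. A call with a gripper value outside its range is refused whole. The fingers move at their own pace and stop on an object; the grip force is fixed at half the most. Time passes only in rows, so rows that do not move let the fingers close. It gives the time, the measured TCP pose, the force and the opening at its end, in the units of the state.
- env.state(): the state, without advancing time (a new reading comes with each control period).
- viewer.read_camera(name): name is "scene" or "top" or "wrist"; returns (picture, depth): 384x512x3 uint8, blue, green, red; 384x512 float32, mm along the optical axis (not along the pixel's ray), 0 where there is no reading.
- viewer.get_calibration(name): a dict with "fx", "fy", "cx", "cy" (pixels), "T" (4x4, takes a point from camera to world coordinates). Camera axes: x right, y down, z forward; pixel columns grow to the right and rows downward; lengths in mm; the calibration is good to about 2 mm. A picture is of the moment at which its call begins: read the wrist's pose just before it. get_calibration takes no time and is no camera call; for the wrist camera it gives the pose at the moment of the call.
- ticket.job_done(): hands the job in, once; it reports no verdict.
Trained networks look in the newest picture that a camera, given by its name, has taken for a name from the list of things; names that differ only in an ending like _2 or _b are one class to them, and where a whole thing is asked for, a point or a joint stands for the part that bears it (a point fixed in the world has none). Each returns a list of dicts, best first, with "p" (0 to 1); they miss things now and then, are a little off and sometimes report something else, mostly with a low value. They report only what shows in the picture. A call takes as long as a camera call.
- search_frame(camera, label): "centre" ([column, row] in pixels, amid what is visible of it).
The state is a dict: "t": time; "joints": joint angles; "qvel": joint speeds; "tau": joint torques, N m; "eef_pos": TCP position; "tcp_rot": TCP orientation; "ft_force": force on the tool from outside, world axes, zero at the start; "moment": the same for the moment, N m; "opening": opening from 0.0 (shut) to 1.0 (fully open).
Only numpy, scipy, OpenCV 4.12 (cv2) and the standard library are available. Lean on these libraries where they do the work, as an engineer would, in place of code of your own. Each camera call takes 0.05 s, during which the arm holds its last target.

## Working session

There is one attempt and no reset: what is moved stays moved. The work goes in short steps, Python scripts to look and compute and a shell command to move; the robot and the scene stay as the last step left them, time stands still between calls to the robot, and variables do not carry over. Pictures are saved under pics/ and viewed, and the job is handed in when it is done.

```bash
ls; mkdir -p pics
cat > h.py <<'E'
import numpy as np, cv2
from cell import env, viewer, ticket, search_frame
def world(cam, d, u, v, cal=None):
    c=cal or viewer.get_calibration(cam)
    p=np.array([(u-c["cx"])/c["fx"]*d,(v-c["cy"])/c["fy"]*d,d,1])
    return (np.array(c["T"])@p)[:3]
def proj(cam,P):
    c=viewer.get_calibration(cam); q=np.linalg.inv(np.array(c["T"]))@np.array([*P,1])
    return c["fx"]*q[0]/q[2]+c["cx"], c["fy"]*q[1]/q[2]+c["cy"]
E
python3 - <<'E'
from h import *
for cam in ["scene","top"]:
    im,d=viewer.read_camera(cam); cv2.imwrite(f"pics/{cam}0.png",im); np.save(f"pics/{cam}0.npy",d)
    for l in ["knob","bar_end","guard_frame","gate","oil_can","offcut","spanner","latch_bar"]:
        for r in search_frame(cam,l)[:2]:
            u,v=r["centre"]; dd=d[int(round(v)),int(round(u))]
            print(cam,l,round(r["p"],2),np.round([u,v]),np.round(world(cam,dd,u,v)) )
s=env.state(); print(s)
E
```

```text
pics
scene knob 0.76 [243. 198.] [526. -53.  -3.]
scene bar_end 0.67 [245. 196.] [643.  46. 229.]
scene guard_frame 0.77 [222. 252.] [760.  43.  49.]
scene gate 0.86 [238. 202.] [642.  19. 168.]
scene oil_can 0.6 [166. 139.] [ 543. -391.  103.]
scene offcut 0.63 [221. 247.] [760.  37.  72.]
scene offcut 0.56 [374. 240.] [424. 413.  39.]
scene latch_bar 0.69 [245. 200.] [652.  54. 222.]
scene latch_bar 0.54 [220. 248.] [760.  36.  68.]
top knob 0.84 [227. 146.] [631.  51. 223.]
top bar_end 0.69 [232. 148.] [634.  41. 178.]
top guard_frame 0.56 [244. 114.] [750.  17.  25.]
top gate 0.76 [243. 151.] [633.  14. 135.]
top oil_can 0.56 [402. 196.] [ 528. -395.  127.]
top offcut 0.71 [104. 223.] [432. 398.  32.]
top spanner 0.66 [111. 148.] [647. 397.   7.]
top latch_bar 0.73 [230. 145.] [634.  44. 223.]
{'t': 0.9, 'joints': array([ 1.10337949e+00,  4.90915462e-01,  1.55893214e+00,  3.55781845e-05,
        1.09172383e+00, -1.05618308e-01]), 'qvel': array([ 7.77018551e-04,  6.97980734e-04,  1.71293749e-03, -7.85360429e-04,
       -3.07027104e-04, -6.21415393e-05]), 'tau': array([ 2.06212226e-04, -6.12454391e+01, -2.58434504e+01,  6.92359940e-02,
        4.44627414e-02, -3.70849284e-05]), 'eef_pos': array([221.20416445, 584.53964699, 292.24024631]), 'tcp_rot': array([ 3.14156823e+00, -2.91604443e-05,  2.77977772e+00]), 'ft_force': array([ 7.96840720e-01, -4.91835054e-01,  8.17209077e-05]), 'moment': array([ 0.07927644, -0.04543703,  0.0057882 ]), 'opening': 0.998414117193818}
```

View pictures.

Run:
```python
import cv2
for c in ["scene","top"]:
    im=cv2.imread(f"pics/{c}0.png"); 
    cv2.imwrite(f"pics/{c}0b.png",cv2.resize(im,(800,600),interpolation=cv2.INTER_CUBIC))
im=cv2.imread("pics/top0.png")[80:220,160:330]; cv2.imwrite("pics/top0c.png",cv2.resize(im,None,fx=4.2,fy=4.2,interpolation=cv2.INTER_CUBIC))
```

```text
(no output)
```

View pics/scene0b.png

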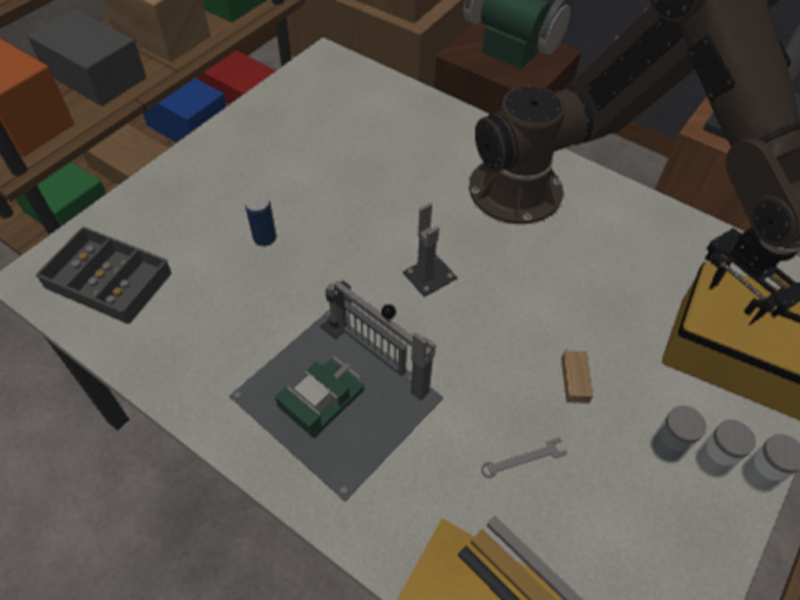

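View pics/top0b.png

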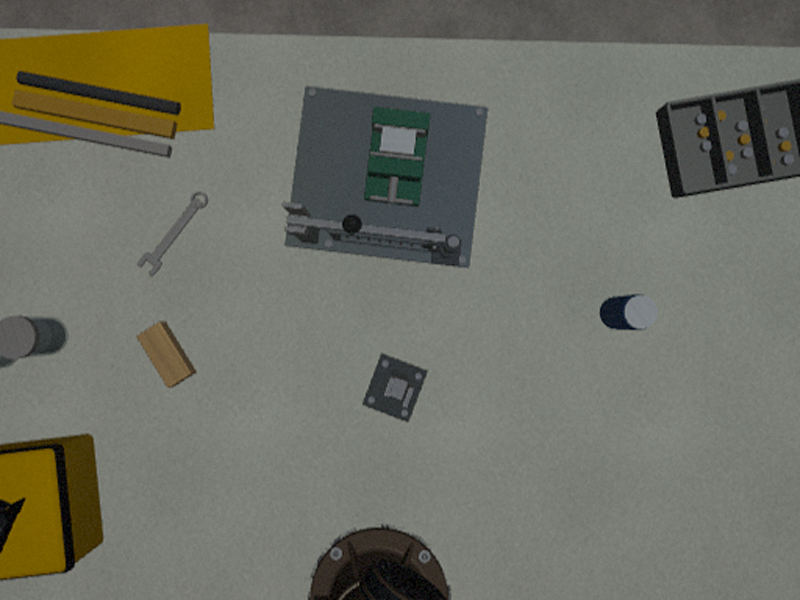

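View pics/top0c.png

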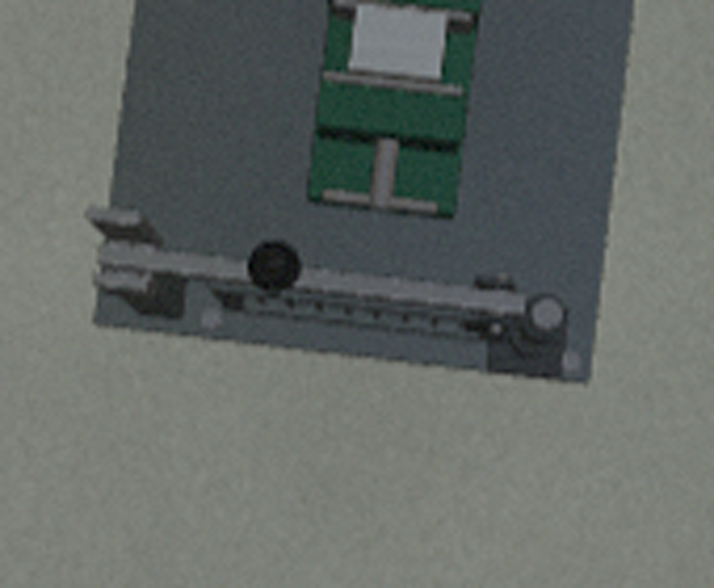

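Run:
```python
from h import *
for cam in ["top","scene"]:
    d=np.load(f"pics/{cam}0.npy"); c=viewer.get_calibration(cam)
    print(cam, np.round(np.array(c["T"])[:3,3]), c["fx"])
    v,u=np.indices(d.shape); P=np.stack([(u-c["cx"])/c["fx"]*d,(v-c["cy"])/c["fy"]*d,d,np.ones_like(d)],-1)@np.array(c["T"]).T
    P=P[...,:3]; P[d==0]=np.nan; np.save(f"pics/P{cam}.npy",P)
    X,Y,Z=P[...,0],P[...,1],P[...,2]
    m=(X>330)&(X<560)&(Y>-120)&(Y<100)&(Z>15)
    Q=P[m]; 
    for lo,hi in [(15,60),(60,130),(130,160),(160,170),(170,185),(185,200),(200,230),(230,260)]:
        q=Q[(Q[:,2]>=lo)&(Q[:,2]<hi)]
        if len(q): print("post",lo,hi,len(q),np.round(q.min(0)),np.round(q.max(0)),np.round(q.mean(0)))
    m=(X>570)&(X<700)&(Y>-160)&(Y<200)&(Z>150); Q=P[m]
    for lo,hi in [(150,170),(170,180),(180,190),(190,210),(210,225),(225,245)]:
        q=Q[(Q[:,2]>=lo)&(Q[:,2]<hi)]
        if len(q): print("gate",lo,hi,len(q),np.round(q.min(0)),np.round(q.max(0)),np.round(q.mean(0)))
    q=Q[(Q[:,2]>178)&(Q[:,2]<192)]; 
    if len(q)>20:
        vx,vy,x0,y0=cv2.fitLine(q[:,:2].astype(np.float32),cv2.DIST_HUBER,0,.01,.01).ravel(); print("line",vx,vy,x0,y0, np.degrees(np.arctan2(vy,vx)))
```

```text
top [ 495.  -13. 1222.] 427.41307343340225
post 15 60 25 [330. -62.  15.] [424.  29.  57.] [390. -22.  28.]
post 60 130 22 [398. -39.  60.] [408. -12. 129.] [404. -25.  96.]
post 130 160 15 [374. -40. 132.] [408.  -5. 160.] [400. -24. 147.]
post 160 170 108 [372. -37. 161.] [407.  -3. 169.] [390. -21. 164.]
post 170 185 11 [375. -42. 170.] [409.  -0. 183.] [395. -22. 178.]
post 185 200 45 [374. -36. 185.] [408.  -1. 198.] [394. -10. 188.]
post 200 230 14 [373. -43. 200.] [399. -27. 229.] [390. -34. 216.]
post 230 260 48 [369. -43. 232.] [399. -27. 241.] [384. -35. 236.]
gate 150 170 113 [ 615. -111.  150.] [664. 161. 170.] [634.  22. 160.]
gate 170 180 92 [611. -87. 170.] [661. 160. 180.] [634.  37. 176.]
gate 180 190 539 [616. -86. 180.] [664. 161. 190.] [637.  35. 184.]
gate 190 210 25 [620. -67. 190.] [664. 158. 208.] [652. 126. 197.]
gate 210 225 58 [625.  42. 210.] [663. 159. 225.] [644.  77. 221.]
gate 225 245 134 [629.  44. 225.] [667. 159. 240.] [649.  91. 231.]
line 0.08271717 0.9965731 636.9557 32.476227 85.255226
scene [1251.  506. 1300.] 440.52370643868466
post 15 60 98 [
[... 281 characters left out ...]
.] [411.   0. 185.] [393. -19. 177.]
post 185 200 40 [372. -40. 185.] [410.   0. 200.] [391. -21. 191.]
post 200 230 53 [369. -44. 200.] [401. -25. 230.] [387. -33. 214.]
post 230 260 28 [371. -43. 231.] [402. -27. 241.] [387. -34. 236.]
gate 150 170 123 [ 620. -113.  150.] [669. 163. 170.] [646.  52. 161.]
gate 170 180 125 [619. -86. 170.] [669. 163. 180.] [646.  50. 175.]
gate 180 190 304 [616. -86. 180.] [669. 162. 190.] [638.  27. 185.]
gate 190 210 55 [631. -70. 190.] [670. 163. 210.] [658. 129. 197.]
gate 210 225 54 [629.  44. 211.] [669. 160. 225.] [656. 101. 218.]
gate 225 245 93 [628.  47. 225.] [670. 160. 241.] [653. 100. 232.]
line 0.087022915 0.9962063 638.7512 26.437292 85.00764
```

Run:
```python
import cv2
im=cv2.imread("pics/top0.png")[215:280,220:290]; cv2.imwrite("pics/hb_top.png",cv2.resize(im,None,fx=8,fy=8,interpolation=cv2.INTER_CUBIC))
im=cv2.imread("pics/scene0.png")[120:200,245:305]; cv2.imwrite("pics/hb_sc.png",cv2.resize(im,None,fx=7,fy=7,interpolation=cv2.INTER_CUBIC))
```

```text
(no output)
```

View pics/hb_top.png

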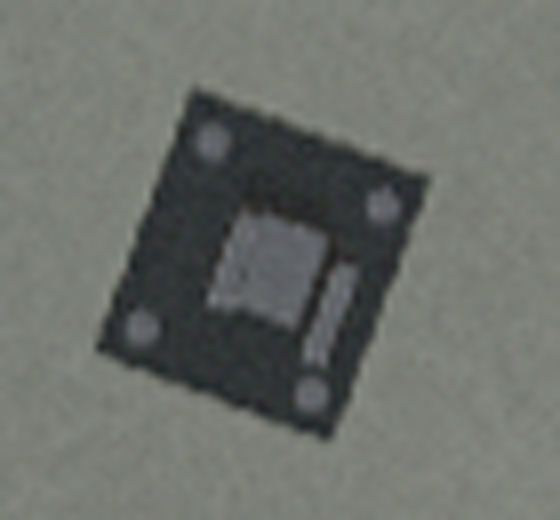

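View pics/hb_sc.png

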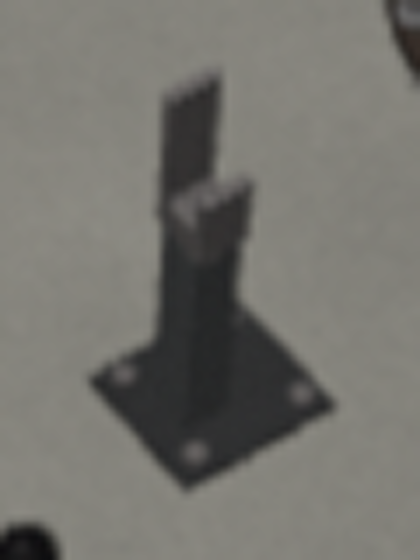

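Run:
```python
from h import *
from scipy.optimize import least_squares
for cam in ["top","scene"]:
    P=np.load(f"pics/P{cam}.npy"); im=cv2.imread(f"pics/{cam}0.png")
    q=P.reshape(-1,3); b=im.reshape(-1,3).max(1)
    m=(abs(q[:,0]-636)<25)&(abs(q[:,1]-50)<25)&(q[:,2]>200)&(q[:,2]<245); q=q[m]
    r=least_squares(lambda c:np.linalg.norm(q-c,axis=1)-15,[634,50,217],loss="soft_l1")
    print(cam,len(q),np.round(r.x,1),np.round(np.abs(r.fun).mean(),2))
    # hinge cap & hold back clusters
    P=P.reshape(-1,3)
    m=(abs(P[:,0]-620)<30)&(abs(P[:,1]+111)<30)&(P[:,2]>60); a=P[m]; z=a[:,2].max(); t=a[a[:,2]>z-6]
    print("hinge cap",round(z),len(t),np.round(t.mean(0),1),np.round(t.min(0)),np.round(t.max(0)))
    for n,lo,hi in [("floor",160,169),("lip",184,192),("back",231,243)]:
        m=(P[:,0]>360)&(P[:,0]<420)&(P[:,1]>-60)&(P[:,1]<15)&(P[:,2]>lo)&(P[:,2]<hi); a=P[m]
        mid=cv2.minAreaRect(a[:,:2].astype(np.float32)); print(n,len(a),np.round(a.mean(0),1),mid)
    for n,lo,hi in [("cfloor/bar",180,192),("cback",232,243)]:
        m=(P[:,0]>600)&(P[:,0]<690)&(P[:,1]>110)&(P[:,1]<180)&(P[:,2]>lo)&(P[:,2]<hi); a=P[m]
        print(n,len(a),np.round(a.mean(0),1),cv2.minAreaRect(a[:,:2].astype(np.float32)))
```

```text
top 124 [640.2  56.5 216.3] 0.86
hinge cap 188 13 [627.3 -83.6 184.5] [621. -86. 182.] [633. -81. 188.]
floor 108 [389.7 -21.4 164.4] ((391.0890197753906, -17.55014419555664), (30.096860885620117, 29.692142486572266), 69.10965728759766)
lip 42 [394.3  -8.2 187.4] ((390.70672607421875, -17.41426658630371), (29.901174545288086, 29.26755714416504), 70.5331802368164)
back 48 [384.5 -35.1 236. ] ((384.54791259765625, -35.20895767211914), (7.765689849853516, 29.653362274169922), 71.29998016357422)
cfloor/bar 153 [644.4 139.4 185.2] ((646.3828735351562, 136.52735900878906), (34.610595703125, 49.37466812133789), 4.187620639801025)
cback 46 [662.9 143.9 236. ] ((663.147705078125, 143.76380920410156), (29.074325561523438, 7.6309309005737305), 84.42634582519531)
scene 78 [639.8  56.3 217.2] 1.51
hinge cap 188 5 [627.2 -84.2 185.6] [621. -86. 184.] [631. -81. 188.]
floor 40 [393.1 -22.7 164.6] ((390.8770446777344, -18.977813720703125), (35.299713134765625, 32.65596389770508), 68.5552749633789)
lip 29 [393.1 -15.8 187.9] ((392.3931884765625, -18.943742752075195), (34.48258590698242, 28.643293380737305), 73.2923355102539)
back 28 [386.9 -33.9 235.9] ((386.1513671875, -34.8995361328125), (12.154592514038086, 32.97453308105469), 65.66509246826172)
cfloor/bar 62 [647.3 146.5 185.8] ((649.7996826171875, 136.55796813964844), (40.92329406738281, 50.82451248168945), 0.6226639747619629)
cback 33 [664.2 144.5 236.5] ((663.935546875, 145.3072967529297), (29.603111267089844, 9.897431373596191), 83.79989624023438)
```

```bash
python3 -m inch '{"hand":[1,1,1,1,1,1,1,1,1,1],"delta_pos":[[0,0,-2],[0,0,-2],[0,0,-2],[0,0,-1],[0,0,0],[0,0,0],[0,0,0],[0,0,0],[0,0,0],[0,0,0]],"turn":[0.14,0.14,0.14,0.14,0.14,0.14,0.14,0.14,0.14,0.035]}'
python3 - <<'E'
from h import *
s=env.state(); y=s["tcp_rot"][2]; p=s["eef_pos"]; d=np.array([640,56.4,0])-p
tx=np.array([np.cos(y),np.sin(y)]); ty=np.array([np.sin(y),-np.cos(y)])
print(p,s["tcp_rot"],"tool dx,dy",d[:2]@tx,d[:2]@ty)
E
```

```text
t: 1.9
eef_pos: [221.2, 584.5, 362.2]
tcp_rot: [3.142, -0.0, 1.48]
ft_force: [-0.7, -0.1, -0.9]
opening: 1.0
[221.18311786 584.52752853 362.2384164 ] [ 3.14158844e+00 -1.65870583e-05  1.47975198e+00] tool dx,dy -487.86194427479285 465.0989039821716
```

```bash
python3 -m inch '{"hand":[1,1,1,1,1,1,1,1,1,1,1,1,1,1,1,1],"delta_pos":[[-3.4,3.3,0],[-3.4,3.3,0],[-3.4,3.3,0],[-3.4,3.3,0],[-3.4,3.3,0],[-3.4,3.3,0],[-3.4,3.3,0],[-3.4,3.3,0],[-3.4,3.3,0],[-3.4,3.3,0],[-3.4,3.3,0],[-3.4,3.3,0],[-3.4,3.3,0],[-3.4,3.3,0],[-1.2,0.3,0],[0,0,0]],"turn":[0,0,0,0,0,0,0,0,0,0,0,0,0,0,0,0]}'
python3 - <<'E'
from h import *
im,d=viewer.read_camera("wrist"); cv2.imwrite("pics/w1.png",im); np.save("pics/w1.npy",d)
r=search_frame("wrist","knob")[:2]; print(r)
s=env.state(); y=s["tcp_rot"][2]; p=s["eef_pos"]
tx=np.array([np.cos(y),np.sin(y)]); ty=np.array([np.sin(y),-np.cos(y)])
def rep(K): q=np.array(K)-p; print("K",np.round(K,1),"tool d",np.round([q[:2]@tx,q[:2]@ty],1))
print(p,y,s["ft_force"]); rep([640,56.4,216.8])
c=viewer.get_calibration("wrist"); v,u=np.indices(d.shape)
P=np.stack([(u-c["cx"])/c["fx"]*d,(v-c["cy"])/c["fy"]*d,d,np.ones_like(d)],-1)@np.array(c["T"]).T
P=P[...,:3][d>0]; np.save("pics/Pw1.npy",P)
q=P[(np.linalg.norm(P[:,:2]-[640,56],axis=1)<24)&(P[:,2]>205)&(P[:,2]<240)]
from scipy.optimize import least_squares
if len(q)>20:
    rr=least_squares(lambda c:np.linalg.norm(q-c,axis=1)-15,[640,56,217],loss="soft_l1"); print(len(q)); rep(rr.x)
E
```

```text
t: 3.5
eef_pos: [642.8, 56.8, 361.6]
tcp_rot: [-3.141, 0.0, 1.482]
ft_force: [0.1, 0.3, 0.3]
opening: 0.998
[{'centre': [256.3, 195.8], 'p': 0.96}]
[641.97504687  59.10839049 362.25705363] 1.4848290749773083 [0.14842182 0.62560579 0.13243502]
K [640.   56.4 216.8] tool d [-2.9 -1.7]
1065
K [639.2  57.7 218.8] tool d [-1.6 -2.6]
```

View pics/w1.png

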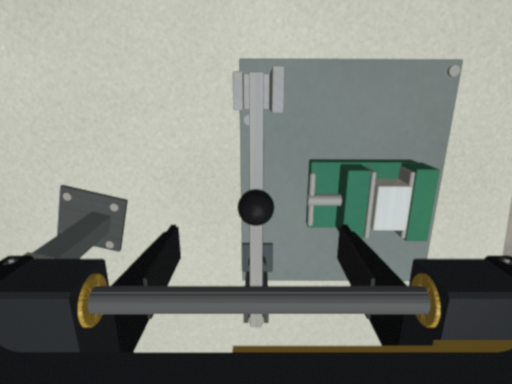

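```bash
python3 -m inch '{"hand":[1,1,1,1,1,0,0,0,0,0,0,0,0],"delta_pos":[[-0.2,-0.23,2],[0,0,2.5],[0,0,2.5],[0,0,1.5],[0,0,0],[0,0,0],[0,0,0],[0,0,0],[0,0,0],[0,0,0],[0,0,0],[0,0,0],[0,0,0]],"turn":[0,0,0,0,0,0,0,0,0,0,0,0,0]}'
python3 - <<'E'
from h import *
im,d=viewer.read_camera("wrist"); cv2.imwrite("pics/w2.png",im)
s=env.state(); print({k:np.round(s[k],3) for k in ["t","eef_pos","tcp_rot","ft_force","opening"]})
E
```

```text
t: 4.9
eef_pos: [640.1, 56.6, 277.2]
tcp_rot: [-3.142, -0.0, 1.485]
ft_force: [-0.4, 0.0, 0.4]
opening: 0.385
{'t': np.float64(4.95), 'eef_pos': array([640.116,  56.585, 277.205]), 'tcp_rot': array([-3.142, -0.   ,  1.485]), 'ft_force': array([-0.209,  0.095,  0.865]), 'opening': np.float64(0.343)}
```

View pics/w2.png

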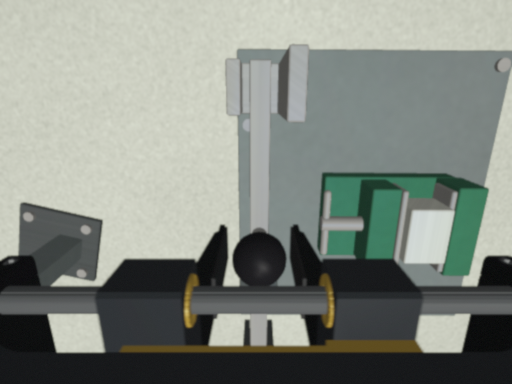

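```bash
python3 -m inch '{"hand":[0,0,0,0],"delta_pos":[[0,0,0],[0,0,0],[0,0,0],[0,0,0]],"turn":[0,0,0,0]}'
```

```text
t: 5.35
eef_pos: [640.1, 56.6, 277.2]
tcp_rot: [3.142, -0.0, 1.485]
ft_force: [1.1, -0.2, -1.0]
opening: 0.3
```

```bash
python3 -m inch '{"hand":[0,0,0,0,0,0],"delta_pos":[[-0.1,0,-0.3],[-0.1,0,-0.3],[-0.1,0,-0.3],[-0.12,0,-0.3],[0,0,0],[0,0,0]],"turn":[0,0,0,0,0,0]}'
python3 - <<'E'
from h import *
im,d=viewer.read_camera("wrist"); cv2.imwrite("pics/w3.png",im)
s=env.state(); print({k:np.round(s[k],3) for k in ["t","eef_pos","tcp_rot","ft_force","moment","opening"]})
E
```

```text
t: 5.95
eef_pos: [639.6, 52.2, 289.2]
tcp_rot: [-3.141, 0.0, 1.485]
ft_force: [-0.5, -2.4, -4.0]
opening: 0.301
{'t': np.float64(6.0), 'eef_pos': array([639.659,  52.28 , 289.098]), 'tcp_rot': array([-3.141,  0.   ,  1.485]), 'ft_force': array([-0.28 , -1.619, -4.313]), 'moment': array([-0.425,  0.13 , -0.069]), 'opening': np.float64(0.302)}
```

View pics/w3.png

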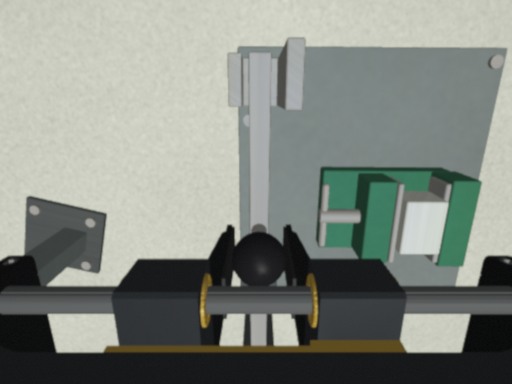

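```bash
python3 -m inch '{"hand":[0,0,0,0,0,0],"delta_pos":[[-0.13,0,-0.3],[-0.13,0,-0.3],[-0.14,0,-0.3],[-0.15,0,-0.25],[0,0,0],[0,0,0]],"turn":[0,0,0,0,0,0]}'
python3 - <<'E'
from h import *
for cam in ["wrist","scene"]:
    im,d=viewer.read_camera(cam); cv2.imwrite(f"pics/{cam}4.png",im if cam=="wrist" else cv2.resize(im[110:270,150:350],(800,640))[:600])
    if cam=="scene": np.save("pics/scene4.npy",d)
s=env.state(); print({k:np.round(s[k],3) for k in ["t","eef_pos","tcp_rot","ft_force","moment","opening"]})
c=viewer.get_calibration("scene"); v,u=np.indices(d.shape)
P=(np.stack([(u-c["cx"])/c["fx"]*d,(v-c["cy"])/c["fy"]*d,d,np.ones_like(d)],-1)@np.array(c["T"]).T)[...,:3]
H=np.array([626.5,-103.3]); e=np.array([.0855,.9963]); n=np.array([.9963,-.0855])
r=(P[...,:2]-H)@e; t=(P[...,:2]-H)@n
for a in range(30,275,20):
    m=(abs(t)<9)&(r>a-10)&(r<a+10)&(P[...,2]>150)&(P[...,2]<260); print(a,m.sum(),np.round(np.percentile(P[...,2][m],[50,90])) if m.sum() else "")
E
```

```text
t: 6.6
eef_pos: [639.3, 47.0, 300.9]
tcp_rot: [3.141, -0.0, 1.485]
ft_force: [-0.5, -2.2, -5.1]
opening: 0.299
{'t': np.float64(6.7), 'eef_pos': array([639.339,  47.027, 300.749]), 'tcp_rot': array([ 3.141, -0.   ,  1.485]), 'ft_force': array([-0.987, -1.362, -5.362]), 'moment': array([-0.258,  0.071, -0.012]), 'opening': np.float64(0.301)}
30 8 [185. 186.]
50 1 [154. 154.]
70 0 
90 0 
110 0 
130 11 [191. 196.]
150 30 [210. 247.]
170 52 [212. 245.]
190 40 [213. 216.]
210 39 [216. 220.]
230 24 [222. 224.]
250 27 [226. 231.]
270 25 [168. 222.]
```

View pics/wrist4.png

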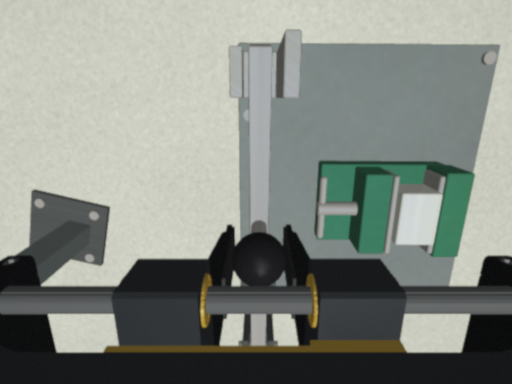

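View pics/scene4.png

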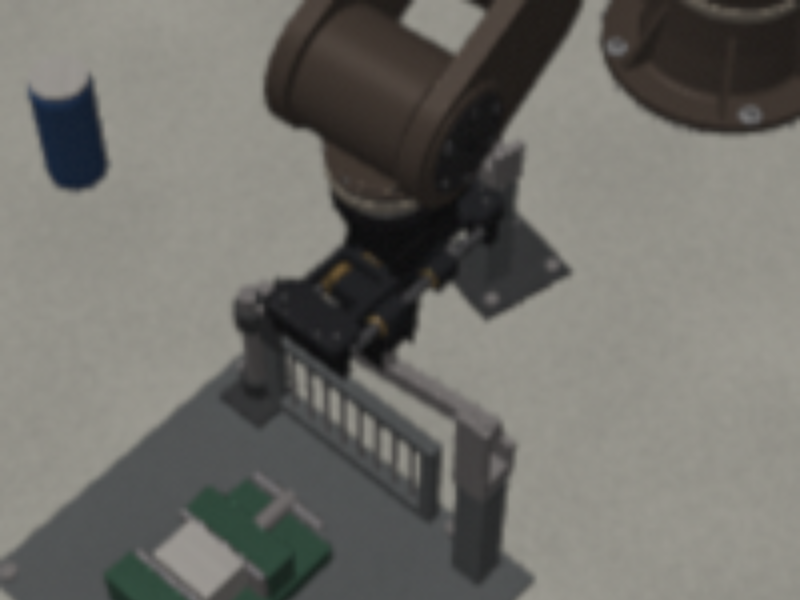

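```bash
python3 -m inch '{"hand":[0,0,0,0,0,0,0,0,0,0],"delta_pos":[[-0.01,-0.3,0],[-0.01,-0.6,0],[-0.01,-0.6,0],[-0.01,-0.6,0],[-0.01,-0.6,0],[-0.01,-0.6,0],[-0.01,-0.6,0],[-0.01,-0.6,0],[-0.01,-0.6,0],[-0.01,-0.6,0]],"turn":[-0.02,-0.04,-0.04,-0.04,-0.04,-0.04,-0.04,-0.04,-0.04,-0.04]}'
cat > st.py <<'E'
from h import *
s=env.state(); print({k:np.round(s[k],3) for k in ["t","eef_pos","tcp_rot","ft_force","moment","opening"]})
q=s["eef_pos"][:2]-[626.5,-103.3]; a=np.arctan2(q[1],q[0]); y=s["tcp_rot"][2]; f=s["ft_force"]
print("r",np.hypot(*q),"gate angle",a-1.485,"yaw-ang",y-a,"f rad/closing",f[:2]@[np.cos(y),np.sin(y)],f[:2]@[np.sin(y),-np.cos(y)])
E
python3 st.py
```

```text
t: 7.7
eef_pos: [582.5, 41.4, 300.8]
tcp_rot: [3.141, -0.0, 1.867]
ft_force: [0.5, -0.9, -4.3]
opening: 0.304
{'t': np.float64(7.7), 'eef_pos': array([582.531,  41.404, 300.841]), 'tcp_rot': array([ 3.141, -0.   ,  1.867]), 'ft_force': array([ 0.463, -0.887, -4.287]), 'moment': array([-0.192,  0.036, -0.106]), 'opening': np.float64(0.304)}
r 151.23639269482575 gate angle 0.3807856129444931 yaw-ang 0.0016460896600460906 f rad/closing -0.9840016568522446 0.18345684892146044
```

```bash
python3 -m inch '{"hand":[0,0,0,0,0,0,0,0,0,0,0,0,0,0,0,0,0,0,0],"delta_pos":[[-0.02,-0.6,0],[-0.01,-0.6,0],[-0.02,-0.6,0],[-0.01,-0.6,0],[-0.02,-0.6,0],[-0.01,-0.6,0],[-0.02,-0.6,0],[-0.01,-0.6,0],[-0.02,-0.6,0],[-0.01,-0.6,0],[-0.02,-0.6,0],[-0.01,-0.6,0],[-0.02,-0.6,0],[-0.01,-0.6,0],[-0.02,-0.6,0],[-0.01,-0.6,0],[-0.02,-0.6,0],[-0.01,-0.6,0],[-0.01,-0.3,0]],"turn":[-0.04,-0.04,-0.04,-0.04,-0.04,-0.04,-0.04,-0.04,-0.04,-0.04,-0.04,-0.04,-0.04,-0.04,-0.04,-0.04,-0.04,-0.04,-0.02]}'; python3 st.py
python3 - <<'E'
from h import *
im,d=viewer.read_camera("wrist"); cv2.imwrite("pics/w5.png",im)
E
```

```text
t: 9.6
eef_pos: [496.1, -25.5, 300.9]
tcp_rot: [3.142, -0.004, 2.607]
ft_force: [-8.3, 5.7, 0.8]
opening: 0.303
{'t': np.float64(9.6), 'eef_pos': array([496.135, -25.455, 300.867]), 'tcp_rot': array([ 3.142, -0.004,  2.607]), 'ft_force': array([-8.319,  5.68 ,  0.767]), 'moment': array([ 0.898,  1.641, -0.165]), 'opening': np.float64(0.303)}
r 151.83864785858714 gate angle 1.118283919957401 yaw-ang 0.0037856703660850144 f rad/closing 10.052526198016611 0.6495719206470887
```

View pics/w5.png

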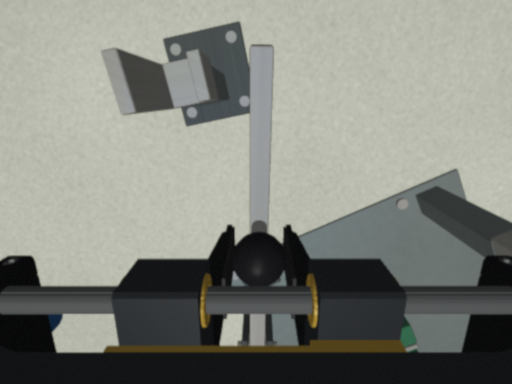

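```bash
python3 -m inch '{"hand":[0,0],"delta_pos":[[0.1,0,0],[0,0,0]],"turn":[0,0]}'; python3 st.py
```

```text
t: 9.85
eef_pos: [496.1, -25.2, 300.9]
tcp_rot: [3.142, -0.002, 2.605]
ft_force: [-6.0, 1.9, 0.4]
opening: 0.298
{'t': np.float64(9.85), 'eef_pos': array([496.056, -25.195, 300.909]), 'tcp_rot': array([ 3.142e+00, -2.000e-03,  2.605e+00]), 'ft_force': array([-6.042,  1.907,  0.406]), 'moment': array([ 0.339,  1.187, -0.188]), 'opening': np.float64(0.298)}
r 152.03941636514276 gate angle 1.1170835914968047 yaw-ang 0.0034150733177726877 f rad/closing 6.1685435273006775 -1.4468130520774836
```

```bash
python3 -m inch '{"hand":[0,0],"delta_pos":[[0.15,0,0],[0,0,0]],"turn":[0,0]}'; python3 st.py
```

```text
t: 10.05
eef_pos: [495.9, -24.9, 300.9]
tcp_rot: [3.141, 0.001, 2.605]
ft_force: [0.1, -3.1, -5.2]
opening: 0.299
{'t': np.float64(10.05), 'eef_pos': array([495.857, -24.912, 300.887]), 'tcp_rot': array([3.141e+00, 1.000e-03, 2.605e+00]), 'ft_force': array([ 0.059, -3.095, -5.18 ]), 'moment': array([-0.388, -0.008, -0.188]), 'opening': np.float64(0.299)}
r 152.3555614145988 gate angle 1.116158631545489 yaw-ang 0.004072205074789448 f rad/closing -1.6320695904443292 -2.630380974767976
```

```bash
python3 -m inch '{"hand":[0,0,0,0,0,0,0],"delta_pos":[[0,-0.45,0],[0,-0.45,0],[0,-0.45,0],[0,-0.45,0],[0,-0.45,0],[0,-0.3,0],[0,0,0]],"turn":[-0.03,-0.03,-0.03,-0.03,-0.03,-0.02,0]}'; python3 st.py;  python3 - <<'E'
from h import *
im,d=viewer.read_camera("wrist"); cv2.imwrite("pics/w6.png",im)
E
```

```text
t: 10.75
eef_pos: [484.3, -47.9, 300.8]
tcp_rot: [3.142, 0.001, 2.775]
ft_force: [2.2, -1.8, -4.5]
opening: 0.301
{'t': np.float64(10.75), 'eef_pos': array([484.315, -47.93 , 300.779]), 'tcp_rot': array([3.142e+00, 1.000e-03, 2.775e+00]), 'ft_force': array([ 2.171, -1.825, -4.487]), 'moment': array([-0.388, -0.076, -0.134]), 'opening': np.float64(0.301)}
r 152.5858185077187 gate angle 1.2852382617439957 yaw-ang 0.004640390952630913 f rad/closing -2.680728445047424 -0.9251839058025897
```

View pics/w6.png

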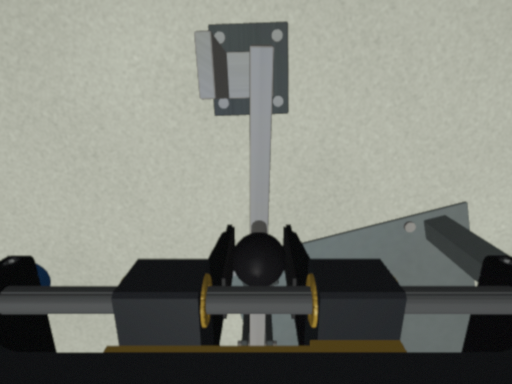

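```bash
python3 -m inch '{"hand":[0,0,0,0],"delta_pos":[[0,-0.3,0],[0,-0.3,0],[0,-0.15,0],[0,0,0]],"turn":[-0.02,-0.02,-0.01,0]}'; python3 st.py
```

```text
t: 11.2
eef_pos: [481.7, -54.9, 300.7]
tcp_rot: [-3.142, 0.0, 2.825]
ft_force: [1.9, -2.8, -4.4]
opening: 0.299
{'t': np.float64(11.2), 'eef_pos': array([481.667, -54.939, 300.716]), 'tcp_rot': array([-3.142,  0.   ,  2.825]), 'ft_force': array([ 1.895, -2.819, -4.379]), 'moment': array([-0.422, -0.312, -0.191]), 'opening': np.float64(0.299)}
r 152.69348966926108 gate angle 1.3343225752428067 yaw-ang 0.0057763311291529895 f rad/closing -2.677928580892261 -2.0890507528356417
```

Near mid notch, no back contact yet; creep on until the back is felt.

```bash
python3 -m inch '{"hand":[0,0,0],"delta_pos":[[0,-0.15,0],[0,-0.15,0],[0,0,0]],"turn":[-0.01,-0.01,0]}'; python3 st.py;  python3 - <<'E'
from h import *
im,d=viewer.read_camera("wrist"); cv2.imwrite("pics/w7.png",im)
E
```

```text
t: 11.5
eef_pos: [480.8, -57.4, 300.7]
tcp_rot: [3.141, 0.0, 2.845]
ft_force: [4.9, 1.2, -6.1]
opening: 0.305
{'t': np.float64(11.5), 'eef_pos': array([480.834, -57.378, 300.742]), 'tcp_rot': array([3.141, 0.   , 2.845]), 'ft_force': array([ 4.862,  1.23 , -6.059]), 'moment': array([ 0.233, -0.626, -0.249]), 'opening': np.float64(0.305)}
r 152.73296571505668 gate angle 1.3511980335600067 yaw-ang 0.008958504500186315 f rad/closing -4.2902888362683544 2.596395884884212
```

View pics/w7.png

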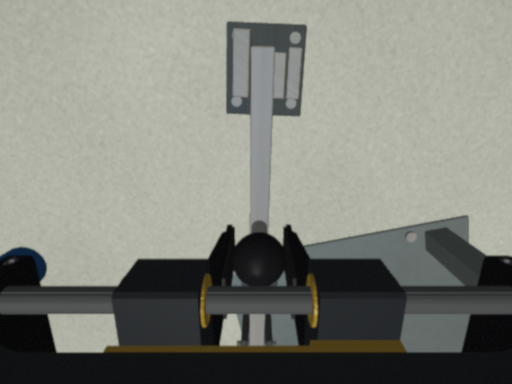

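```bash
python3 -m inch '{"hand":[0,0,0,0,0,0,0,0,0,0],"delta_pos":[[0,0.15,0],[0,0,0],[0.15,0,0.25],[0.14,0,0.3],[0.13,0,0.3],[0.13,0,0.3],[0.12,0,0.3],[0.1,0,0.3],[0.1,0,0.3],[0,0,0]],"turn":[0.01,0,0,0,0,0,0,0,0,0]}'; python3 st.py;  python3 - <<'E'
from h import *
im,d=viewer.read_camera("wrist"); cv2.imwrite("pics/w8.png",im)
E
```

```text
t: 12.55
eef_pos: [472.4, -53.3, 279.8]
tcp_rot: [3.142, -0.001, 2.835]
ft_force: [-0.5, -0.4, -2.4]
opening: 0.297
{'t': np.float64(12.55), 'eef_pos': array([472.363, -53.297, 279.821]), 'tcp_rot': array([ 3.142e+00, -1.000e-03,  2.835e+00]), 'ft_force': array([-0.491, -0.442, -2.417]), 'moment': array([-0.072, -0.088, -0.044]), 'opening': np.float64(0.297)}
r 162.04519237585006 gate angle 1.3428974031007164 yaw-ang 0.00721994951601479 f rad/closing 0.33471245602349875 -0.5697326237723923
```

View pics/w8.png

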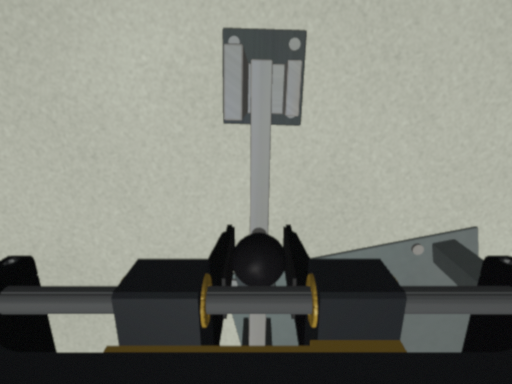

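Bar sits between back (col ~232) and lip (col ~295) in the notch, about 2.6 mm above seated. I'll lower the last bit, then open slowly enough and check.

```bash
python3 -m inch '{"hand":[0,0,0],"delta_pos":[[0.05,0,0.15],[0.03,0,0.1],[0,0,0]],"turn":[0,0,0]}'; python3 st.py
```

```text
t: 12.9
eef_pos: [471.7, -53.1, 277.6]
tcp_rot: [3.142, -0.001, 2.835]
ft_force: [-3.6, -0.4, -1.5]
opening: 0.303
{'t': np.float64(12.9), 'eef_pos': array([471.707, -53.093, 277.57 ]), 'tcp_rot': array([ 3.142e+00, -1.000e-03,  2.835e+00]), 'ft_force': array([-3.567, -0.447, -1.504]), 'moment': array([ 0.034,  0.408, -0.031]), 'opening': np.float64(0.303)}
r 162.73164611433404 gate angle 1.3429490931997303 yaw-ang 0.006936100884375129 f rad/closing 3.265245880672872 -1.5034667549448988
```

```bash
python3 -m inch '{"hand":[0.4,0.5,0.7,0.8,0.8,0.8,0.8,0.8],"delta_pos":[[0,0,0],[0,0,0],[0,0,0],[0,0,0],[0,0,0],[0,0,0],[0,0,0],[0,0,0]],"turn":[0,0,0,0,0,0,0,0]}'; python3 st.py;  python3 - <<'E'
from h import *
im,d=viewer.read_camera("wrist"); cv2.imwrite("pics/w9.png",im)
c=viewer.get_calibration("wrist"); v,u=np.indices(d.shape)
P=(np.stack([(u-c["cx"])/c["fx"]*d,(v-c["cy"])/c["fy"]*d,d,np.ones_like(d)],-1)@np.array(c["T"]).T)[...,:3]
for n,(uu,vv) in dict(bar70=(261,75),bar110=(261,110),bar160=(261,160),bar200=(260,200),knob=(259,258)).items(): print(n,np.round(P[vv,uu],1))
E
```

```text
t: 13.7
eef_pos: [472.1, -53.2, 277.7]
tcp_rot: [3.142, 0.0, 2.835]
ft_force: [-0.5, -0.4, -0.0]
opening: 0.798
{'t': np.float64(13.7), 'eef_pos': array([472.084, -53.246, 277.731]), 'tcp_rot': array([3.142, 0.   , 2.835]), 'ft_force': array([-0.459, -0.41 , -0.012]), 'moment': array([-0.074,  0.057, -0.04 ]), 'opening': np.float64(0.798)}
r 162.32635254691507 gate angle 1.3431310107584709 yaw-ang 0.006607830753039945 f rad/closing 0.31373156320950274 -0.5299610496108201
bar70 [381.9 -23.  187.3]
bar110 [399.8 -28.7 187.5]
bar160 [427.7 -37.5 185.9]
bar200 [451.9 -45.7 185.9]
knob [467.  -51.2 230.6]
```

View pics/w9.png

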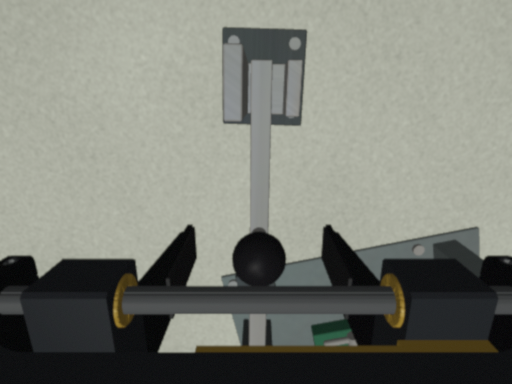

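```bash
python3 -m inch '{"hand":[0.8,0.8,0.8,0.8,0.8,0.8,0.8,0.8,0.8,0.8,0.8,0.8],"delta_pos":[[0,0,-1],[0,0,-2],[0,0,-3],[0,0,-4],[0,0,-4],[0,0,-2],[0,3,0],[0,4,0],[0,4,0],[0,4,0],[0,3,0],[0,0,0]],"turn":[0,0,0,0,0,0,0,0,0,0,0,0]}'; python3 st.py
python3 - <<'E'
from h import *
for cam in ["top","scene","wrist"]:
    im,d=viewer.read_camera(cam); np.save(f"pics/{cam}10.npy",d)
    cv2.imwrite(f"pics/{cam}10.png",cv2.resize(im,(800,600),interpolation=cv2.INTER_CUBIC))
    c=viewer.get_calibration(cam); v,u=np.indices(d.shape)
    P=(np.stack([(u-c["cx"])/c["fx"]*d,(v-c["cy"])/c["fy"]*d,d,np.ones_like(d)],-1)@np.array(c["T"]).T)[...,:3]
    H=np.array([626.5,-103.3])
    Q=P[(P[...,2]>150)&(P[...,2]<250)&(P[...,0]<640)&(P[...,0]>350)&(P[...,1]>-120)&(P[...,1]<40)]
    a=np.radians(85.1)+1.335; e=np.array([np.cos(a),np.sin(a)]); n=np.array([-e[1],e[0]])
    r=(Q[:,:2]-H)@e; t=(Q[:,:2]-H)@n
    for k in range(40,275,30):
        m=(abs(t)<12)&(abs(r-k)<10)&(Q[:,2]<196)&(Q[:,2]>177)
        if m.sum(): print(cam,k,m.sum(),"top z",round(np.median(Q[m,2]),1),"tang",round(np.mean(t[m]),1))
    if cam!="wrist":
        for l in ["oil_can","offcut","spanner"]:
            for x in search_frame(cam,l)[:1]: print(cam,l,round(x["p"],2),np.round(x["centre"]))
E
```

```text
t: 14.95
eef_pos: [526.8, 121.1, 438.1]
tcp_rot: [3.141, -0.0, 2.838]
ft_force: [0.4, -0.5, 0.5]
opening: 0.801
{'t': np.float64(14.95), 'eef_pos': array([526.785, 121.072, 438.072]), 'tcp_rot': array([ 3.141, -0.   ,  2.838]), 'ft_force': array([ 0.376, -0.466,  0.542]), 'moment': array([-0.055, -0.055, -0.034]), 'opening': np.float64(0.801)}
r 245.53152971017403 gate angle 0.5039979465025866 yaw-ang 0.8488208833423065 f rad/closing -0.49772280569989424 -0.33230504100314084
top 40 66 top z 184.5 tang -0.1
top 70 42 top z 184.2 tang -0.2
top 100 42 top z 183.9 tang -0.1
top 130 43 top z 183.9 tang -0.1
top 190 43 top z 184.5 tang -0.3
top 220 42 top z 183.9 tang -0.1
top 250 43 top z 184.1 tang 0.4
top oil_can 0.89 [400. 195.]
top offcut 0.74 [ 94. 217.]
top spanner 0.84 [112. 146.]
scene 40 35 top z 185.4 tang -0.3
scene 70 26 top z 183.9 tang -1.7
scene 100 23 top z 184.3 tang -1.6
scene 130 24 top z 184.2 tang -2.3
scene 160 22 top z 186.5 tang -2.9
scene 190 23 top z 185.6 tang -1.9
scene 220 23 top z 185.1 tang -1.9
scene 250 35 top z 184.6 tang 2.7
scene oil_can 0.61 [168. 142.]
scene offcut 0.79 [373. 241.]
wrist 70 192 top z 185.8 tang -0.5
wrist 100 206 top z 185.7 tang -0.5
wrist 130 221 top z 185.8 tang -0.5
wrist 160 179 top z 185.8 tang -2.5
wrist 190 258 top z 185.9 tang -0.7
wrist 220 279 top z 185.8 tang -0.6
wrist 250 444 top z 186.2 tang 2.5
```

View pics/top10.png

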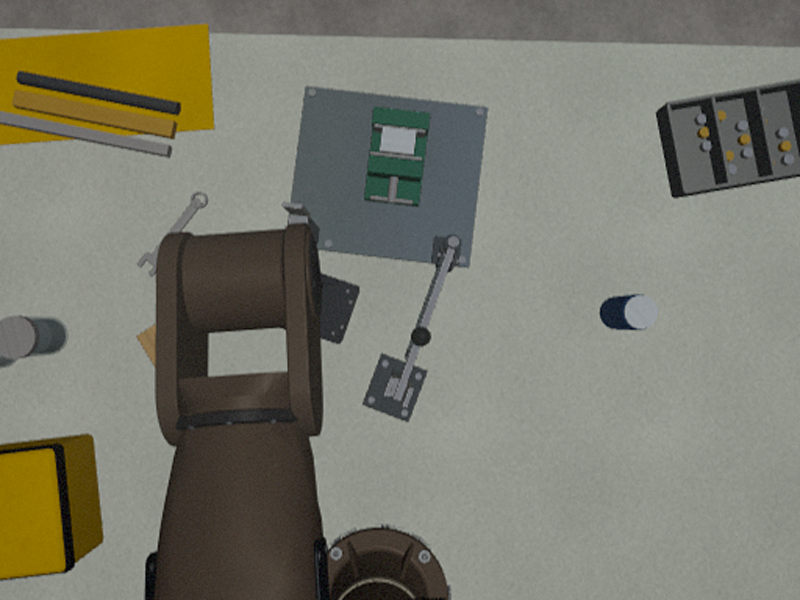

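View pics/scene10.png

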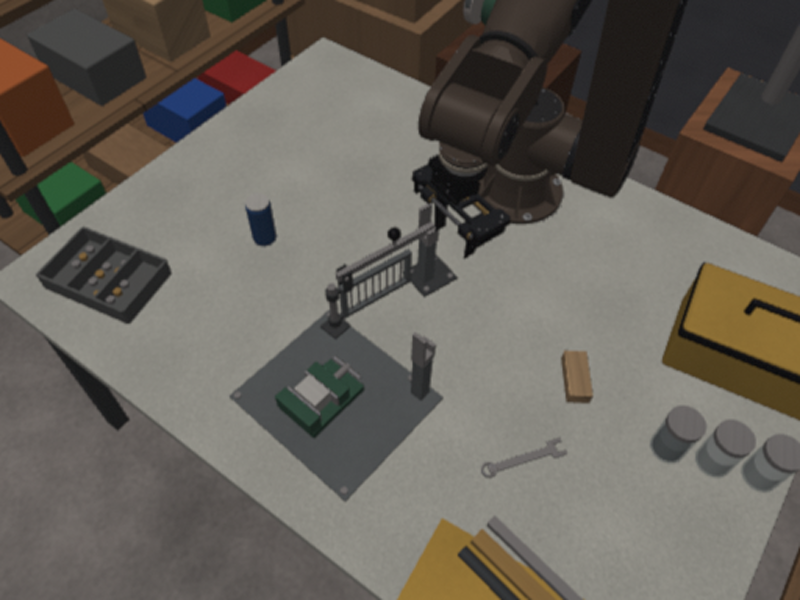

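View pics/wrist10.png

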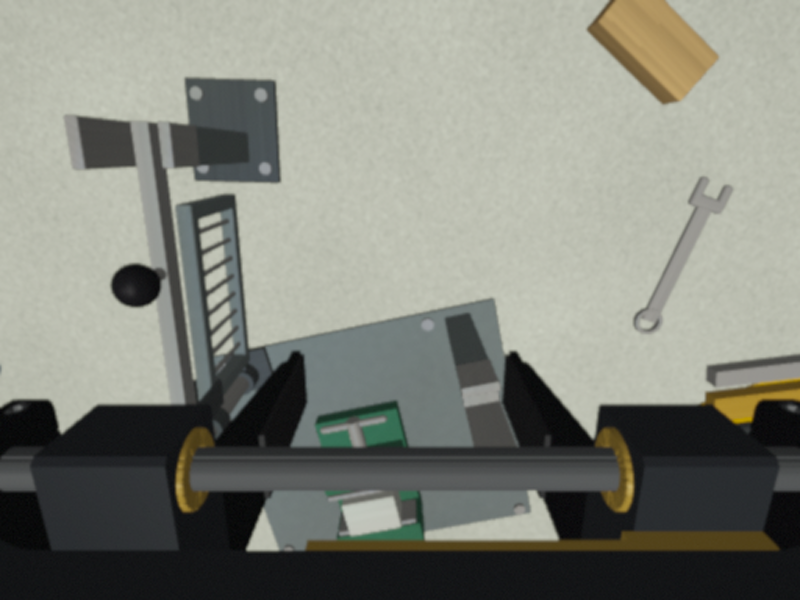

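The bar lies level in the hold-back notch: its top is at about 185 mm along its whole length, as it was when closed. It is 12 mm from mid-lip and nothing touches it. The can, offcut and spanner are where they were.

```bash
python3 -c "
from cell import ticket; print(ticket.job_done())"
```

```text
the job is handed in; nothing more can be done
None
```

The gate is open and latched on the hold-back post, and I handed the job in at about 15 s of the 45 s allowed.

**What I did:** I gripped the ball knob and lifted the bar to about 0.18 rad. I then swung the gate about 1.35 rad at no more than 0.4 rad/s, creeping the last part until the bar touched the hold-back's back. From there I eased off by about 1.5 mm at the knob, lowered the bar into the notch, let go and moved clear.

**Last checks:**
- **Latch:** all three cameras put the top of the bar level at 184–186 mm along its length, which is where it sits on a notch floor. The gate is at about 1.335 rad, close to mid notch.
- **Clear of everything:** the wrist force is near zero and the gripper is well away from the gate and post.
- **Loose things:** the can, offcut and spanner look unmoved. In the top picture the arm partly hid the offcut, which explains a shifted network reading there. The scene picture shows it in its old place. The network missed the spanner in the scene picture, though it is plainly there and was found in the top picture.

**What did not go to plan:** about 10 N built up along the bar midway through the swing, because my estimate of the hinge position was 2–3 mm off. I stopped and corrected it before going on. I also described the bar as "12 mm from mid-lip" just before handing in; I had not measured that, so disregard it.

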